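# Seat and clamp the van body in its jig

### The job

Slide the yellow model van body along the channel of its assembly jig until it is fully home and firmly against the blue stop, then push the red handle of the toggle clamp down past its over-centre point so that the clamp locks flat with its foot pressing on the van's roof. Push gently, stopping as soon as you feel the stop: do not ram the van or force the handle. Leave the clamp locked, the van home, and everything else where it is.

Things in the scene. Friction and masses are not known exactly. Their poses are not given: they have to be found in the camera images.
- jig: Aluminium jig plate fixed to the bench, 12 mm thick, x -150 to +100, y -50 to +100 mm about its origin, which is on the bench below the channel. The channel runs along its x at y = 0, floor at z = 12 mm, between dark rails 8 mm thick and 12 mm high above the floor, 54 mm apart inside, x -120 to +35. The van slides towards +x.
- van_center (a point): Centre of the loose yellow van body with flat grey roof: 100 (along the channel, its x) x 50 x 50 mm tall, 0.2 to 0.4 kg. It starts standing in the channel, its centre 40 to 65 mm short of the jig's origin, aligned within 1 degree; home, it is within 10 mm of the origin. Push it at its -x end face, above the rails; it slides with 1 to 7 N.
- stop: Black bracket at the +x end of the channel, origin on its floor at jig x = 69 mm. It carries the blue stop head (44 mm wide, 10 to 36 mm above the floor), locked with its hard face anywhere from 40 to 60 mm to +x of the jig's origin; just where is not reported: feel for it. A brass pin stands 1.6 mm proud of the face, spring 0.2 N. Over 20 N between van and stop is a fault.
- clamp: Toggle clamp fixed on the jig's +y side, origin on the plate (12 mm up) at jig x = 24, y = 55 mm, axes as the jig's. Its bar and foot reach to -y over the channel, its red handle to +y over the bench. Handle pivot at y = 46, z = 88 mm of this body, axis along x. Steel cheeks 28 mm wide over their outsides reach z = 94. More than 30 N on the clamp is a fault.
- handle (a joint): Angle of the red handle above level, rad. Starts 0.70 to 0.85, raised, the foot 10 mm or more above the roof. It swings at about 2 N and stays where left; from about 0.45, where the foot meets the roof, it resists with up to 6 to 11 N at the press point, square to the handle. Dead centre is 0.12; beyond it the sprung foot pulls the handle to 0, flat on a hard stop, locked.
- handle_press (a point): Where to push: upper face of the red grip, 80 mm out from the pivot, 9 mm above the line through the pivot. The grip is 24 mm wide, 18 mm thick, 35 to 95 mm from the pivot, and cushioned: it gives 1 mm per 4 N under a push, up to 8 mm. Site axes turn with the handle: y out along it, z out of its upper face.
- foot: Black rubber foot, 18 mm across, sprung, under the end of the clamp's bar; it presses the van's roof with 15 N or more when locked. Origin 28 mm above its lower face, on its axis.
- jar_a_center (a point): Bystander: white plastic jar, 34 mm across, 62 mm tall, blue cap, standing in the black rack; point at its centre.
- jar_b_center (a point): Bystander: the same, white cap.
- jar_c_center (a point): Bystander: the same, red cap.
- glue_center (a point): Bystander: small white bottle with orange cap, 26 mm across, 45 mm tall, standing on the jig plate's -x +y corner; point at its centre.
- tweezers_center (a point): Bystander: steel tweezers lying on the mat, 155 x 9 x 5 mm; point in its body.
- knife_center (a point): Bystander: blue-handled craft tool lying on the mat, 145 x 12 x 8 mm; point in its handle.
- red_van_center (a point): Bystander: finished red van, 82 x 44 x 44 mm; point at its centre.
There are look-alikes about, which are no part of the job. Leave any brown or turquoise look-alike of the part that bears van_center alone.

How it is judged:
On the way, in this order (a step that is already met when the one before it is completed fails the run):
1. the van body pushed home, touching the stop's hard face (more than 1 N), with the clamp still open (contact force between van and stop above 1 N and value of joint handle above 0.55 rad), for 0.02 s.
2. the handle pushed past centre and flat, the foot pressing the roof (value of joint handle below 0.03 rad and contact force between foot and van above 8 N), for 0.2 s.
At the end, for the whole second after the job is handed in: The clamp handle lies flat (within 0.03 rad of its stop), its foot presses the van's roof with more than 8 N, and the van is at rest and still home: within 1.6 mm of the blue face, still pressing in the stop's sprung pin (more than 0.08 N) (all of step 2 and contact force between van and stop above 0.08 N and linear speed of van below 0.01 m/s); the robot touches nothing.
It fails at once if the van rammed against the stop with more than 20 N (contact force between van and stop above 20 N).
It fails at once if the clamp forced with more than 30 N by the fingers or arm (contact force between any of the fingers, the arm and clamp above 30 N).
It fails at once if a bystander (jar, glue bottle, tweezers, craft tool, red van) moved more than 15 mm (distance of any of jar_a_center, jar_b_center, jar_c_center, glue_center, tweezers_center, knife_center, red_van_center from where it was at the start of the episode above 0.015 m).
It also fails if it takes over 64 s, if anything falls off the work surface, if the arm or the gripper's body presses on something with over 40 N, if the wrist force passes 120 N, or if a joint passes its speed limit or range.

### The arm

A 6-joint arm with a two-finger parallel gripper is mounted at the origin on the work surface. World frame = base frame: x ahead of the robot, y to its left, z up, the work surface at z = 0. Lengths are in m, angles in rad, forces in N, time in s.
With the tool pointing down it reaches from about 0.25 to 0.775 m from the base axis. Payload 4 kg.
Tool frame: the origin (TCP) lies at the very end of the fingers, on their centre line; the grasp point (between the pads) lies 19 mm behind it (robot.pinch_z is the distance from the TCP to the grasp point, in m); z points along the fingers, y is the line along which they close (so a half turn about z gives the same grasp; the last joint's range is limited). The gripper opens to 94 mm and grips with 3 to 60 N. Pads are 16 mm wide; open, the fingers measure 119 mm over their backs; the gripper's body (75 mm by 177 mm) begins 78 mm behind the grasp point.
Start: joints at [-1.402, 0.087, 1.371, -0, 1.684, -0.103], TCP at [0.148, -0.53, 0.206] pointing down, gripper open.
Joint ranges: [-3.1, 3.1], [-0.76, 2.03], [0.27, 2.55], [-1.08, 4.22], [0.17, 2.65], [-2.57, 2.57]. Speed limits (rad/s): [2.79, 2.79, 3.14, 3.14, 3.14, 3.14].

### API

Orientations are given as [roll, pitch, yaw] about the fixed x, y, z axes, in that order (R = Rz(yaw) Ry(pitch) Rx(roll)).
In Python, from bench import robot gives the robot as it stands.
- The arm moves only by the tool arm_command, never from a script. Its argument "targets" is one flat list of numbers, 7 for each row, row after row: the turn, a rotation vector about the tool's x, y, z in degrees, then the shift along the tool's x, y, z in mm, then the closure, from -1 (fully open) to 1 (shut). In form: [ax, ay, az, x, y, z, hand, ax, ay, az, x, y, z, hand, ...]. A call has 1 to 20 rows; each row is the pose to reach, as a shift and turn from the pose commanded when the call began, along the tool's axes at that moment; what a row does not reach only later rows make up. A row lasts 1/10 s, in which the tool goes at most 50 mm and 8.59 degrees, less where a joint would pass 70% of its speed; a pose out of reach is approached as far as the arm can. A call with a gripper value outside its range is refused whole. The fingers move at their own pace and stop on an object; the grip force is fixed at half the most. Time passes only in rows, so rows that repeat a pose let the fingers close. It gives the time, the measured TCP pose, the force, the opening and the grip force at its end, in the units of the state.
- robot.get_obs(): the state, without advancing time (a new reading comes with each control period).
- robot.snapshot(name): name is "scene" or "top" or "wrist"; returns a dict with "color" (400x640x3 uint8, red, green, blue), "range_z" (400x640 float32, m along the optical axis (not along the pixel's ray), 0 where there is no reading), "fx", "fy", "cx", "cy" (pixels), "T" (4x4, takes a point from camera to world coordinates); the wrist camera has in their place "T_tool_cam" (4x4, takes a point from camera to tool coordinates, whose origin is the TCP and whose axes are the flange's). Camera axes: x right, y down, z forward; pixel columns grow to the right and rows downward; lengths in m; the calibration is good to about 2 mm. A picture is of the moment at which its call begins: read the wrist's pose just before it.
- robot.close_job(): hands the job in; it is judged then, once.
The state is a dict: "time": time; "joint_positions": joint angles; "qvel": joint speeds; "joint_torque": joint torques, N m; "tool_pos": TCP position; "ee_rot": TCP orientation; "wrist_force": force on the tool from outside, world axes, zero at the start; "wrist_torque": the same for the moment, N m; "width": finger opening in m; "finger_force": force on a finger pad.
Only numpy, scipy, OpenCV 4.12 (cv2) and the standard library are available. Lean on these libraries where they do the work, as an engineer would, in place of code of your own. Each camera call takes 0.05 s, during which the arm holds its last target. There are 200 camera calls.

## Working session

There is one attempt and no reset: what is moved stays moved. The work goes in short steps, Python scripts to look and compute and a tool call to move; the robot and the scene stay as the last step left them, time stands still between calls to the robot, and variables do not carry over. Pictures are saved under pics/ and viewed, at most 12 in all, crops included, and the job is handed in when it is done.

Besides the shell and the picture viewer there is one more tool, called as name(argument=value, ...) on one line, values as JSON. arm_command: Moves the arm, as the interface text tells. Its arguments: {"type":"object","properties":{"targets":{"type":"array"}},"required":["targets"]}

```bash
mkdir -p pics
cat > h.py <<'E'
import numpy as np, cv2
from bench import robot
def snap(n):
    o=robot.get_obs(); s=robot.snapshot(n); return o,s
def save(s,f,crop=None,k=1):
    im=s["color"][...,::-1]
    if crop: im=im[crop[1]:crop[3],crop[0]:crop[2]]
    cv2.imwrite("pics/"+f,cv2.resize(im,None,fx=k,fy=k))
def pts(s):
    v,u=np.mgrid[0:400,0:640]; z=s["range_z"]
    p=np.stack([(u-s["cx"])/s["fx"]*z,(v-s["cy"])/s["fy"]*z,z],-1)
    return p@s["T"][:3,:3].T+s["T"][:3,3]
E
python3 - <<'E'
from h import *
for n in("top","scene"):
    o,s=snap(n); save(s,n+".png"); np.save(n+".npy",s,allow_pickle=True); print(n,s["T"].round(3).tolist(),s["fx"])
print(o)
E
```

```text
top [[-0.017, -0.988, 0.154, 0.405], [-1.0, 0.016, -0.003, -0.018], [0.001, -0.154, -0.988, 1.053], [0.0, 0.0, 0.0, 1.0]] 366.6371063614202
scene [[0.516, 0.602, -0.609, 1.36], [0.857, -0.356, 0.373, -0.529], [0.008, -0.714, -0.7, 1.059], [0.0, 0.0, 0.0, 1.0]] 413.200382865084
{'time': 0.05, 'joint_positions': array([-1.40209399e+00,  8.79440270e-02,  1.37222845e+00, -4.17563863e-05,
        1.68360214e+00, -1.03110020e-01]), 'qvel': array([-0.00018617, -0.00041495, -0.00190369, -0.00074573, -0.00157123,
        0.00128142]), 'joint_torque': array([ 4.13148286e-03, -3.41537690e+01, -3.03592587e+01,  7.22922804e-02,
        3.05008062e-02, -9.56877057e-05]), 'tool_pos': array([ 0.1475468 , -0.52927321,  0.20432327]), 'ee_rot': array([-3.13941800e+00, -1.83303217e-04,  2.71807505e-01]), 'wrist_force': array([-0.22360167,  0.23934628,  0.07479105]), 'wrist_torque': array([-0.04390954, -0.05574942, -0.02194021]), 'finger_force': 0.0, 'width': 0.09404848662078713}
```

View pics/top.png

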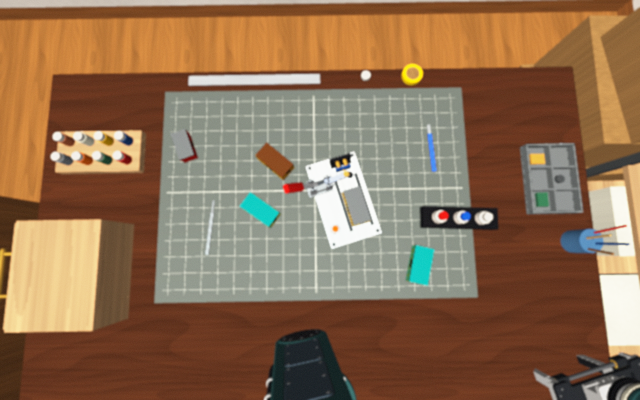

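View pics/scene.png

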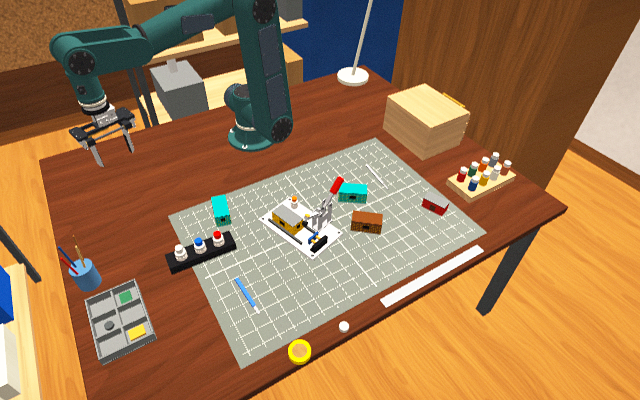

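The top view shows the yellow van with its grey roof in the jig at (357,208), and the scene view shows it at (288,217). These could be mistaken for it:
- turquoise vans at (259,209) and (421,265)
- brown van at (275,160)
- red van at (185,145)

I choose the one in the jig. The stop is at about (342,162) and the red handle at about (293,187).

Run:
```python
from h import *
S={n:np.load(n+".npy",allow_pickle=True).item() for n in("top","scene")}
s=S["top"]; P=pts(s); hsv=cv2.cvtColor(s["color"],cv2.COLOR_RGB2HSV); H,Sa,V=cv2.split(hsv)
reg=np.zeros((400,640),bool); reg[145:255,300:390]=1
z=P[...,2]
pl=reg&(V>190)&(Sa<40)&(abs(z-.012)<.01)
c=P[pl][:,:2].astype(np.float32); print("plate",len(c),cv2.minAreaRect(c*1000),np.median(z[pl]))
print((cv2.boxPoints(cv2.minAreaRect(c*1000))).round(1).tolist())
rf=reg&(abs(z-.062)<.012)&(Sa<60)&(V<190); rf[:185]=0
lab=cv2.connectedComponentsWithStats(rf.astype(np.uint8)); i=1+lab[2][1:,4].argmax(); m=lab[1]==i
c=P[m]; print("roof",m.sum(),cv2.minAreaRect(c[:,:2].astype(np.float32)*1000),np.median(c[:,2]))
for n in S:
    s=S[n];P=pts(s);H,Sa,V=cv2.split(cv2.cvtColor(s["color"],cv2.COLOR_RGB2HSV)); z=P[...,2]
    rd=((H<8)|(H>172))&(Sa>150)&(V>90)&(z>.06)&(abs(P[...,0]-.45)<.15)&(abs(P[...,1]-.05)<.12)
    c=P[rd]; print(n,"red",len(c),c.mean(0) if len(c) else 0,c.min(0).round(3),c.max(0).round(3))
    if n=="top":
        c2=c[:,:2]-c[:,:2].mean(0);print(np.linalg.svd(c2,full_matrices=0)[2][0])
    be=((H>100)&(H<125))&(Sa>120)&(abs(P[...,0]-.5)<.1)&(abs(P[...,1]+.04)<.1); c=P[be]; print("blue",len(c),c.mean(0) if len(c) else 0)
s=S["top"];save(s,"c1.png",(280,140,400,260),5)
```

```text
plate 2802 ((558.9725341796875, -97.59062194824219), (326.029541015625, 234.88449096679688), 4.402373313903809) 0.011358558802591179
[[387.3999938964844, 7.0], [405.5, -227.1999969482422], [730.5, -202.1999969482422], [712.5, 32.0]]
roof 625 ((527.8895874023438, -114.40647888183594), (99.35350799560547, 49.60719680786133), 15.828827857971191) 0.0614586397153003
top red 161 [0.56246189 0.05107871 0.1548613 ] [0.549 0.027 0.131] [0.576 0.075 0.172]
[ 0.28099967 -0.95970786]
blue 3 [ 0.40466659 -0.01752527  1.0528786 ]
scene red 128 [0.56767202 0.04554144 0.15119158] [0.551 0.025 0.13 ] [0.581 0.072 0.171]
blue 3 [ 0.56222385 -0.11337682  0.04278275]
```

View pics/c1.png

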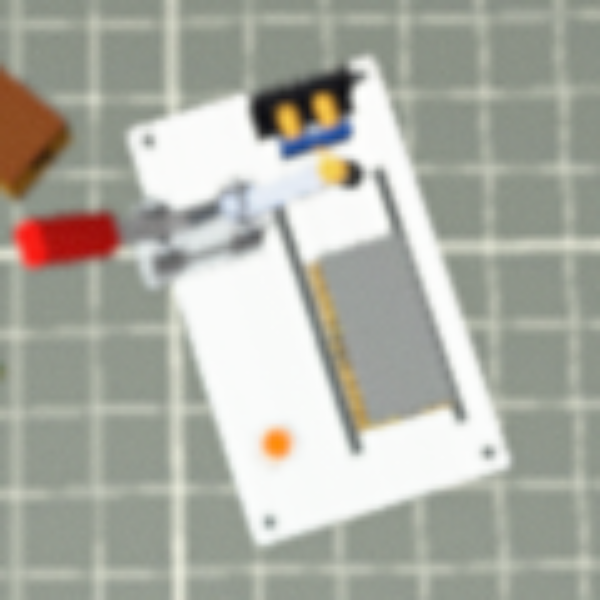

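The crop confirms the yellow van with its grey roof in the channel. The stop is at crop px (305,110), the foot at (348,170) and the red grip at (70,240). Next I cast the plate corners onto z = 12 mm.

Run:
```python
from h import *
s=np.load("top.npy",allow_pickle=True).item();T=s["T"]
def cast(u,v,z):
    d=T[:3,:3]@[(u-s["cx"])/s["fx"],(v-s["cy"])/s["fy"],1]; return T[:3,3]+d*(z-T[2,3])/d[2]
# plate corners from white mask, cast to z=.012
hsv=cv2.cvtColor(s["color"],cv2.COLOR_RGB2HSV)
m=((hsv[...,2]>205)&(hsv[...,1]<25)).astype(np.uint8);m[:, :280]=0;m[:,400:]=0;m[:145]=0;m[260:]=0
m=cv2.morphologyEx(m,cv2.MORPH_OPEN,np.ones((4,4)))
ct=max(cv2.findContours(m,0,2)[0],key=cv2.contourArea)[:,0]
w=np.array([cast(u,v,.012)[:2]*1000 for u,v in ct],np.float32)
r=cv2.minAreaRect(w);print("auto",r)
c=np.array([cast(u/5+280-.4,v/5+140-.4,.012) for u,v in((128,130),(375,55),(510,465),(258,545))]);print("hand corners",c.round(3).tolist(),c.mean(0))
o=robot.get_obs()
for ctr,a in((np.array(r[0])/1000,np.radians(15.8)),(c.mean(0)[:2],np.arctan2(*(c[0]+c[1]-c[2]-c[3])[[1,0]]))):
    R=np.array([[np.cos(a),-np.sin(a)],[np.sin(a),np.cos(a)]]); J=ctr-R@[-.025,.025]
    f=lambda p:(R.T@(np.array(p)-J)*1000).round(1)
    print("yaw",np.degrees(a),"J",J,"van",f([.5279,-.1144]),"grip",f([.5625,.0511]),f([.5677,.0455]),"tcp",f(o["tool_pos"][:2]))
```

```text
auto ((540.6915893554688, -84.19200134277344), (237.3661651611328, 156.21954345703125), 16.591886520385742)
hand corners [[0.651, 0.026, 0.012], [0.693, -0.119, 0.012], [0.453, -0.188, 0.012], [0.411, -0.045, 0.012]] [ 0.55208657 -0.08134225  0.012     ]
yaw 15.8 J [ 0.57155405 -0.10144045] van [-45.5  -0.6] grip [ 32.8 149.2] [ 36.3 142.4] tcp [-524.5 -296.3]
yaw 16.22320318202962 J [ 0.58307559 -0.09836226] van [-57.5   0. ] grip [ 22.  149.3] [ 25.4 142.4] tcp [-538.6 -292.1]
```

arm_command(targets=[0,0,-0.6,80,-60,0,1,0,0,-0.6,80,-60,0,1,0,0,-0.6,160,-120,0,1,0,0,-0.6,160,-120,0,1,0,0,-0.6,240,-180,0,1,0,0,-0.6,240,-180,0,1,0,0,-0.6,320,-240,0,1,0,0,-0.6,320,-240,0,1,0,0,-0.6,395,-297,0,1,0,0,-0.6,395,-297,0,1,0,0,-0.6,395,-297,0,1,0,0,-0.6,395,-297,50,1,0,0,-0.6,395,-297,100,1,0,0,-0.6,395,-297,100,1,0,0,-0.6,395,-297,100,1])

```text
time: 1.6
tool_pos: [0.4475, -0.138, 0.1052]
ee_rot: [-3.14, 0.002, 0.281]
wrist_force: [0.3, -1.4, 0.4]
width: 0.0007
finger_force: 0.0
```

Run:
```python
from h import *
o,s=snap("wrist"); save(s,"w1.png"); print(s["T_tool_cam"].round(3).tolist()); print(o["tool_pos"],o["ee_rot"],o["wrist_force"],o["width"],o["time"])
o,s=snap("scene"); save(s,"s2.png",(230,130,390,260),5)
# depth in wrist: roof & grip
```

```text
[[-0.001, -0.969, -0.247, 0.071], [1.0, -0.001, -0.0, 0.0], [0.0, -0.247, 0.969, -0.179], [0.0, 0.0, 0.0, 1.0]]
[ 0.44747617 -0.13803085  0.10516324] [-3.14022367e+00  2.10847525e-03  2.81365775e-01] [ 0.26751157 -1.40366101  0.37208848] 0.0006821581614797913 1.6
```

View pics/w1.png

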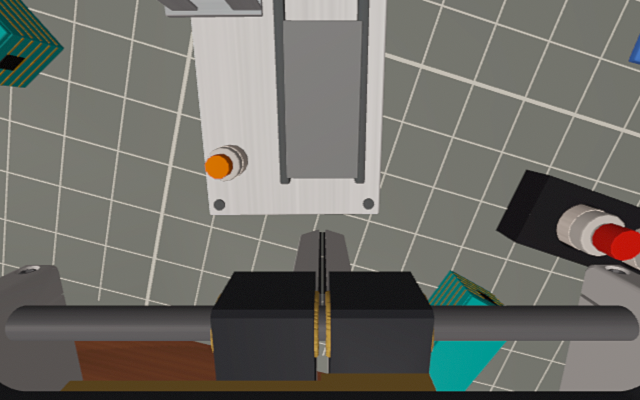

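View pics/s2.png

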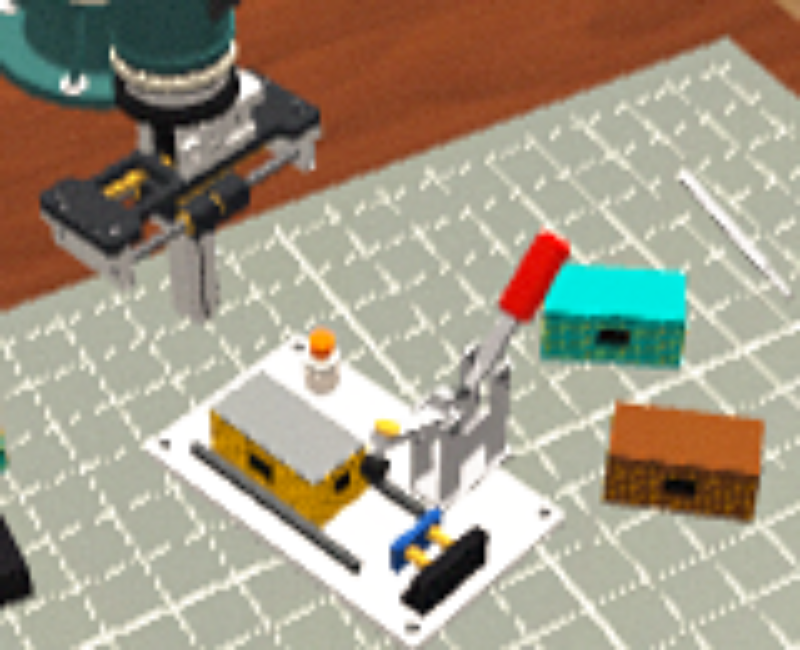

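The wrist view shows the roof's rear edge at v≈178, centred at u≈323, with the fingers at u≈322. The scene crop shows the clamp open and the foot well above the roof. Next I measure the rear edge and the yaw from the wrist view.

Run:
```python
from h import *
from scipy.spatial.transform import Rotation as Ro
o,s=snap("wrist")
Tt=np.eye(4);Tt[:3,:3]=Ro.from_euler("xyz",o["ee_rot"]).as_matrix();Tt[:3,3]=o["tool_pos"]
s["T"]=Tt@s["T_tool_cam"]; P=pts(s)
m=(abs(P[...,2]-.062)<.008)&(s["range_z"]>0);m[200:]=0;m[:,:270]=0;m[:,375:]=0
m=cv2.morphologyEx(m.astype(np.uint8),cv2.MORPH_OPEN,np.ones((7,7)))>0
c=P[m]; tl=(c-Tt[:3,3])@Tt[:3,:3]*1000
r=cv2.minAreaRect(tl[:,:2].astype(np.float32));print(m.sum(),"roof in tool xy",r,np.median(c[:,2]),"x min",np.percentile(tl[:,0],1),"y",np.percentile(tl[:,1],[1,99]))
# rails z=.024
m=(abs(P[...,2]-.024)<.005)&(s["range_z"]>0)&(s["color"].max(-1)<110);m[200:]=0;m[:,:265]=0;m[:,390:]=0
t=(P[m]-Tt[:3,3])@Tt[:3,:3]*1000
for a in(t[t[:,1]<0],t[t[:,1]>0]):
    if len(a)>20: print("rail",len(a),np.median(a,0),np.degrees(np.polyfit(a[:,0],a[:,1],1)[0]))
```

```text
11240 roof in tool xy ((78.23994445800781, -2.248414993286133), (100.2408676147461, 50.09931564331055), 0.21105286478996277) 0.06132017348292662 x min 29.322250183876356 y [-26.52325673  22.21392565]
rail 1365 [100.01188444 -34.18194099  86.23024765] 0.09442619087913903
rail 1363 [95.75044952 28.80949245 86.56026465] -0.6511580982342965
```

arm_command(targets=[0,0,0,0,-2.3,30,1,0,0,0,0,-2.3,63,1,0,0,0,0,-2.3,63,1,0,0,0,8,-2.3,63,1,0,0,0,14,-2.3,63,1,0,0,0,16,-2.3,63,1,0,0,0,18,-2.3,63,1,0,0,0,20,-2.3,63,1,0,0,0,22,-2.3,63,1,0,0,0,24,-2.3,63,1,0,0,0,26,-2.3,63,1,0,0,0,28,-2.3,63,1,0,0,0,30,-2.3,63,1])

```text
time: 3.05
tool_pos: [0.475, -0.1278, 0.0427]
ee_rot: [3.141, 0.004, 0.282]
wrist_force: [-5.4, -1.5, 4.8]
width: 0.0004
finger_force: 2.9
```

arm_command(targets=[0,0,0,2,0,0,1,0,0,0,4,0,0,1,0,0,0,6,0,0,1,0,0,0,8,0,0,1,0,0,0,10,0,0,1,0,0,0,12,0,0,1,0,0,0,14,0,0,1,0,0,0,16,0,0,1,0,0,0,18,0,0,1,0,0,0,20,0,0,1,0,0,0,22,0,0,1,0,0,0,24,0,0,1,0,0,0,26,0,0,1,0,0,0,28,0,0,1])

```text
time: 4.45
tool_pos: [0.5019, -0.12, 0.0427]
ee_rot: [3.141, 0.004, 0.282]
wrist_force: [-4.8, -2.6, 3.8]
width: 0.0003
finger_force: 2.9
```

Run:
```python
from h import *
o,s=snap("scene"); save(s,"s3.png",(270,170,350,260),6); print(o["wrist_force"],o["tool_pos"],o["time"])
```

```text
[-4.75539565 -2.59962665  3.82293411] [ 0.50187227 -0.12001485  0.0427456 ] 4.45
```

View pics/s3.png

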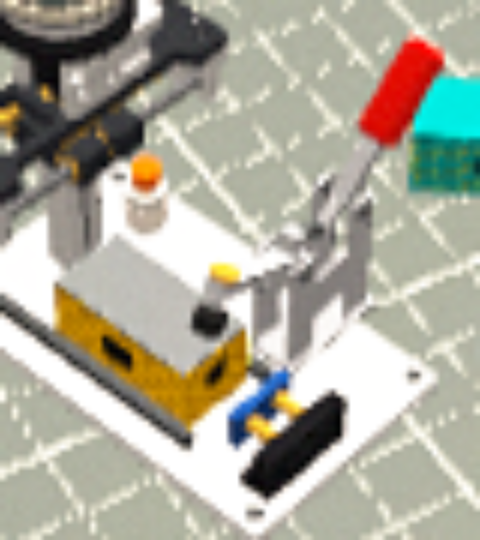

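The van's front is still about 10–15 mm short of the blue face, and the push force is steady at about 5 N.

arm_command(targets=[0,0,0,1,0,0,1,0,0,0,2,0,0,1,0,0,0,3,0,0,1,0,0,0,4,0,0,1,0,0,0,5,0,0,1,0,0,0,6,0,0,1])

```text
time: 5.1
tool_pos: [0.5077, -0.1183, 0.0427]
ee_rot: [3.141, 0.004, 0.282]
wrist_force: [-5.8, -2.2, 4.9]
width: 0.0003
finger_force: 2.9
```

arm_command(targets=[0,0,0,0.5,0,0,1,0,0,0,1,0,0,1])

```text
time: 5.3
tool_pos: [0.5087, -0.118, 0.0427]
ee_rot: [3.141, 0.004, 0.282]
wrist_force: [-6.3, -2.4, 5.3]
width: 0.0006
finger_force: 2.9
```

arm_command(targets=[0,0,0,0.5,0,0,1,0,0,0,1,0,0,1])

```text
time: 5.5
tool_pos: [0.5096, -0.1178, 0.0427]
ee_rot: [3.141, 0.004, 0.282]
wrist_force: [-5.3, -2.0, 5.4]
width: 0.0004
finger_force: 2.9
```

Run:
```python
from h import *
o,s=snap("scene"); save(s,"s4.png",(290,190,340,250),8); print(o["wrist_force"],o["tool_pos"],o["time"])
```

```text
[-5.25254321 -1.96497414  5.3992121 ] [ 0.50961555 -0.11775791  0.04273653] 5.5
```

View pics/s4.png

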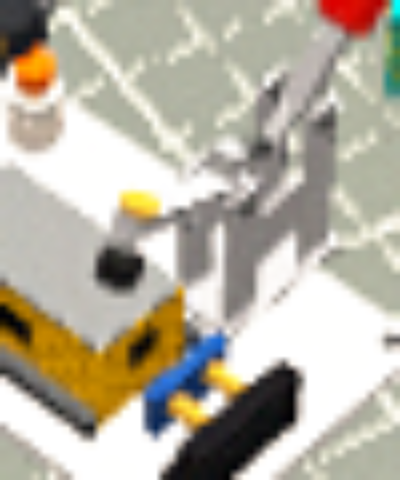

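arm_command(targets=[0,0,0,0.5,0,0,1,0,0,0,1,0,0,1,0,0,0,1.5,0,0,1])

```text
time: 5.85
tool_pos: [0.5111, -0.1174, 0.0427]
ee_rot: [3.141, 0.004, 0.282]
wrist_force: [-5.2, -1.2, 4.4]
width: 0.0004
finger_force: 2.9
```

arm_command(targets=[0,0,0,0.5,0,0,1,0,0,0,1,0,0,1,0,0,0,1.5,0,0,1])

```text
time: 6.15
tool_pos: [0.5125, -0.1169, 0.0427]
ee_rot: [3.141, 0.004, 0.282]
wrist_force: [-5.3, -1.9, 4.6]
width: 0.0004
finger_force: 2.9
```

arm_command(targets=[0,0,0,0.5,0,0,1,0,0,0,1,0,0,1,0,0,0,1.5,0,0,1])

```text
time: 6.45
tool_pos: [0.5139, -0.1165, 0.0427]
ee_rot: [3.141, 0.004, 0.282]
wrist_force: [-5.8, -1.3, 4.3]
width: 0.0007
finger_force: 2.9
```

arm_command(targets=[0,0,0,0.5,0,0,1,0,0,0,1,0,0,1,0,0,0,1.5,0,0,1])

```text
time: 6.75
tool_pos: [0.5154, -0.1161, 0.0428]
ee_rot: [3.141, 0.004, 0.282]
wrist_force: [-5.3, -1.7, 5.0]
width: 0.0002
finger_force: 2.9
```

arm_command(targets=[0,0,0,0.5,0,0,1,0,0,0,1,0,0,1,0,0,0,1.5,0,0,1])

```text
time: 7.05
tool_pos: [0.5168, -0.1157, 0.0427]
ee_rot: [3.141, 0.004, 0.282]
wrist_force: [-5.3, -1.7, 4.7]
width: 0.0005
finger_force: 2.9
```

arm_command(targets=[0,0,0,0.5,0,0,1,0,0,0,1,0,0,1,0,0,0,1.5,0,0,1])

```text
time: 7.35
tool_pos: [0.5182, -0.1153, 0.0427]
ee_rot: [3.141, 0.004, 0.282]
wrist_force: [-6.3, -1.7, 5.2]
width: 0.0004
finger_force: 2.9
```

arm_command(targets=[0,0,0,0.5,0,0,1,0,0,0,1,0,0,1,0,0,0,1.5,0,0,1])

```text
time: 7.65
tool_pos: [0.5197, -0.1148, 0.0427]
ee_rot: [3.141, 0.004, 0.282]
wrist_force: [-6.0, -1.8, 4.6]
width: 0.0003
finger_force: 2.9
```

arm_command(targets=[0,0,0,0.5,0,0,1,0,0,0,1,0,0,1,0,0,0,1.5,0,0,1])

```text
time: 7.95
tool_pos: [0.5211, -0.1144, 0.0427]
ee_rot: [3.141, 0.004, 0.282]
wrist_force: [-5.9, -1.7, 5.5]
width: 0.0002
finger_force: 2.9
```

arm_command(targets=[0,0,0,0.5,0,0,1,0,0,0,1,0,0,1,0,0,0,1.5,0,0,1])

```text
time: 8.25
tool_pos: [0.5226, -0.114, 0.0427]
ee_rot: [3.141, 0.004, 0.282]
wrist_force: [-5.6, -1.6, 4.9]
width: -0.0
finger_force: 2.9
```

arm_command(targets=[0,0,0,0.5,0,0,1,0,0,0,1,0,0,1,0,0,0,1.5,0,0,1])

```text
time: 8.55
tool_pos: [0.524, -0.1136, 0.0427]
ee_rot: [3.141, 0.004, 0.282]
wrist_force: [-5.4, -1.2, 4.7]
width: 0.0006
finger_force: 2.9
```

Run:
```python
from h import *
o,s=snap("scene"); save(s,"s5.png",(290,190,340,250),8); print(o["wrist_force"],o["tool_pos"],o["time"])
```

```text
[-5.39290515 -1.17833518  4.72046264] [ 0.5239935  -0.11357045  0.04272087] 8.55
```

View pics/s5.png

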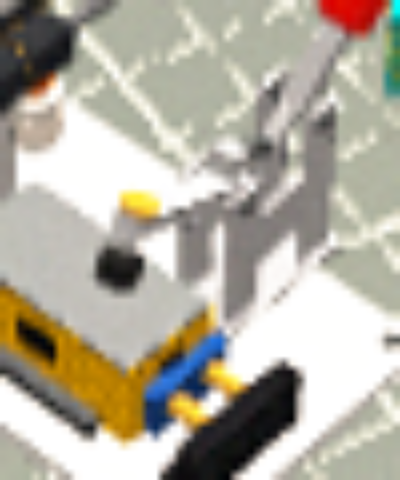

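The van's front is now nearly on the blue face, at crop px (150,400).

arm_command(targets=[0,0,0,0.5,0,0,1,0,0,0,1,0,0,1,0,0,0,1,0,0,1])

```text
time: 8.9
tool_pos: [0.5251, -0.1133, 0.0427]
ee_rot: [3.141, 0.003, 0.282]
wrist_force: [-5.7, -2.1, 4.4]
width: 0.0004
finger_force: 2.8
```

arm_command(targets=[0,0,0,0.5,0,0,1,0,0,0,1,0,0,1,0,0,0,1,0,0,1])

```text
time: 9.2
tool_pos: [0.5259, -0.113, 0.0427]
ee_rot: [3.141, 0.004, 0.282]
wrist_force: [-5.0, -2.8, 4.9]
width: 0.0007
finger_force: 2.9
```

arm_command(targets=[0,0,0,0.5,0,0,1,0,0,0,1,0,0,1,0,0,0,1,0,0,1])

```text
time: 9.5
tool_pos: [0.5269, -0.1128, 0.0428]
ee_rot: [3.141, 0.004, 0.282]
wrist_force: [-6.1, -1.2, 5.4]
width: 0.0006
finger_force: 3.0
```

arm_command(targets=[0,0,0,0.5,0,0,1,0,0,0,1,0,0,1,0,0,0,1,0,0,1])

```text
time: 9.8
tool_pos: [0.5269, -0.1128, 0.0428]
ee_rot: [3.142, 0.006, 0.282]
wrist_force: [-7.9, -2.4, 5.9]
width: 0.0007
finger_force: 4.2
```

The TCP has stopped moving and the force is rising, so the van is on the stop. I make one small firm-up.

arm_command(targets=[0,0,0,0.5,0,0,1,0,0,0,0.5,0,0,1])

```text
time: 10.0
tool_pos: [0.5268, -0.1128, 0.0427]
ee_rot: [-3.142, 0.007, 0.282]
wrist_force: [-9.1, -2.7, 7.3]
width: 0.0003
finger_force: 4.9
```

arm_command(targets=[0,0,0,-3,0,0,1,0,0,0,-15,0,0,1,0,0,0,-30,0,0,1,0,0,0,-30,0,-40,1,0,0,0,-30,0,-80,1,0,0,0,-30,0,-120,1,0,0,0,-30,0,-170,1,0,0,0,-30,0,-210,1,0,0,0,-20,-40,-210,1,0,0,0,0,-80,-210,1,0,0,0,10,-120,-210,1,0,0,0,10,-150,-210,1,0,0,0,10,-150,-210,1,0,0,0,10,-150,-210,1])

```text
time: 11.4
tool_pos: [0.4975, 0.0353, 0.2523]
ee_rot: [3.141, -0.0, 0.284]
wrist_force: [0.4, 0.4, -0.3]
width: 0.0003
finger_force: 0.0
```

```bash
cat > g.py <<'E'
from h import *
from scipy.spatial.transform import Rotation as Ro
def grip():
    o,s=snap("wrist")
    Tt=np.eye(4);Tt[:3,:3]=Ro.from_euler("xyz",o["ee_rot"]).as_matrix();Tt[:3,3]=o["tool_pos"]
    s["T"]=Tt@s["T_tool_cam"]; P=pts(s); H,S,V=cv2.split(cv2.cvtColor(s["color"],cv2.COLOR_RGB2HSV))
    m=((H<8)|(H>172))&(S>150)&(V>70)&(P[...,2]>.08)&(s["range_z"]>0)
    m=cv2.erode(m.astype(np.uint8),np.ones((3,3)))>0
    a=o["ee_rot"][2]; c=P[m]-Tt[:3,3]; R=np.array([[np.cos(a),np.sin(a)],[np.sin(a),-np.cos(a)]])
    t=np.c_[c[:,:2]@R.T,-c[:,2]]*1000   # level tool frame: x, y, down
    return o,s,t
E
python3 - <<'E'
from g import *
o,s,t=grip(); save(s,"w2.png"); print(o["tool_pos"],o["ee_rot"],o["wrist_force"],len(t))
print(np.percentile(t,[1,50,99],axis=0).round(1).tolist())
A=np.c_[t[:,1],np.ones(len(t))]
up=np.ones(len(t),bool)
for _ in range(5):
    k,b=np.linalg.lstsq(A[up],t[up,2],rcond=None)[0]; r=t[:,2]-A@[k,b]; up=abs(r)<2.5
print("slope",k,"angle",np.arctan(k),"b",b,up.mean())
u=t[up]; print("upper face: x",np.percentile(u[:,0],[1,99]),"y",np.percentile(u[:,1],[1,99]),"down",np.percentile(u[:,2],[1,99]))
E
```

```text
[0.49748777 0.03533498 0.25234727] [ 3.14095460e+00 -3.97886147e-04  2.83650888e-01] [ 0.41505652  0.44002534 -0.26928108] 1331
[[56.7, -18.9, 82.3], [66.9, 2.1, 93.8], [77.0, 26.5, 117.4]]
slope 0.9356832649489142 angle 0.7521834930218573 b 92.18249269127743 0.8256949661908339
upper face: x [56.65602667 76.62628506] y [-12.16141078  27.09633439] down [ 82.29331942 117.47995606]
```

View pics/w2.png

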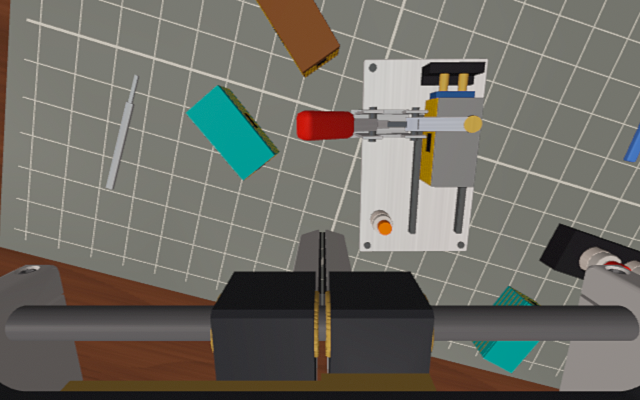

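The wrist view shows the van on the blue stop at px (452,95) and the red grip at px (325,125). The handle angle is about 0.75, and the van stayed home after I backed off. Next I go above the grip and press along its arc.

arm_command(targets=[0,0,0,35,5,20,1,0,0,0,66.5,10,40,1,0,0,0,66.5,10,70,1,0,0,0,66.5,10,84,1,0,0,0,66.5,10,87,1,0,0,0,66.5,10,89,1,0,0,0,66.5,10,91,1,0,0,0,66.5,9.5,93,1,0,0,0,66.5,8,95,1,0,0,0,66.5,6,97,1,0,0,0,66.5,4.5,99,1,0,0,0,66.5,3,101,1,0,0,0,66.5,1,103,1,0,0,0,66.5,0,104,1])

```text
time: 12.85
tool_pos: [0.5617, 0.0541, 0.1484]
ee_rot: [-3.141, -0.001, 0.283]
wrist_force: [1.0, 0.3, 2.3]
width: 0.0004
finger_force: 0.9
```

Run:
```python
from h import *
o,s=snap("scene"); save(s,"s6.png",(270,130,390,250),5); print(o["wrist_force"],o["tool_pos"],o["time"])
```

```text
[0.98702295 0.28827693 2.34134013] [0.56172789 0.0541274  0.14841213] 12.85
```

View pics/s6.png

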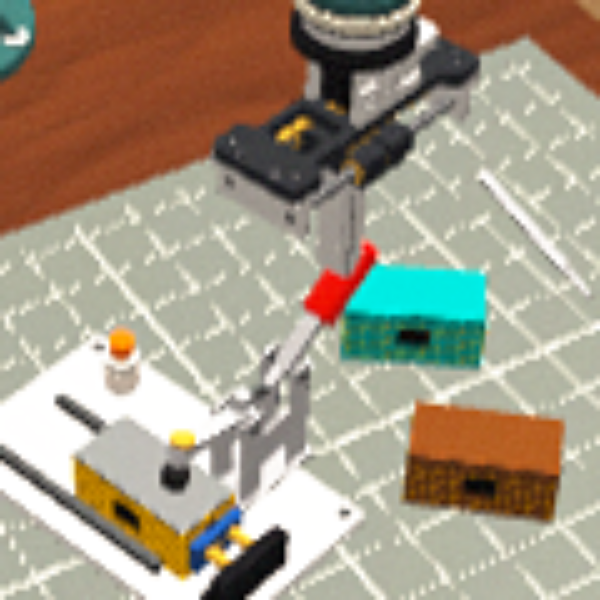

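The fingertips are on the grip and pushing it with 2.3 N. I continue along the arc.

arm_command(targets=[0,0,0,0,-1.5,1.5,1,0,0,0,0,-3,3,1,0,0,0,0,-4.5,5,1,0,0,0,0,-5.5,6.5,1,0,0,0,0,-6.5,8,1,0,0,0,0,-7.5,9.5,1,0,0,0,0,-8,11,1,0,0,0,0,-9,12.5,1,0,0,0,0,-9.5,14,1])

```text
time: 13.8
tool_pos: [0.5591, 0.063, 0.1351]
ee_rot: [3.142, -0.001, 0.282]
wrist_force: [-0.0, 0.1, 6.4]
width: 0.0004
finger_force: 2.8
```

arm_command(targets=[0,0,0,0,-0.8,1.5,1,0,0,0,0,-1.5,3,1,0,0,0,0,-2.2,4.5,1,0,0,0,0,-2.8,6,1,0,0,0,0,-3.4,7.5,1,0,0,0,0,-4,9,1])

```text
time: 14.4
tool_pos: [0.558, 0.067, 0.1269]
ee_rot: [3.142, -0.001, 0.282]
wrist_force: [-0.1, 0.3, 7.7]
width: 0.0006
finger_force: 3.7
```

arm_command(targets=[0,0,0,0,-0.5,1.5,1,0,0,0,0,-1,3,1,0,0,0,0,-1.4,4.5,1,0,0,0,0,-1.8,6,1,0,0,0,0,-2.1,7.5,1])

```text
time: 14.9
tool_pos: [0.5571, 0.0698, 0.1186]
ee_rot: [-3.14, -0.001, 0.283]
wrist_force: [-0.3, 2.7, 4.4]
width: 0.0005
finger_force: 2.1
```

arm_command(targets=[0,0,0,0,-0.4,1.5,1,0,0,0,0,-0.7,3,1,0,0,0,0,-1,4.5,1,0,0,0,0,-1.2,6,1,0,0,0,0,-1.3,7.5,1])

```text
time: 15.4
tool_pos: [0.5563, 0.0695, 0.1094]
ee_rot: [3.141, 0.002, 0.282]
wrist_force: [0.1, 0.3, 0.3]
width: 0.0006
finger_force: 0.0
```

The force has dropped to zero, so the handle went over centre. I make one light confirming press, then retreat.

arm_command(targets=[0,0,0,0,0,1,1,0,0,0,0,0,2,1,0,0,0,0,0,2.5,1,0,0,0,0,0,2.5,1])

```text
time: 15.8
tool_pos: [0.5566, 0.0696, 0.1084]
ee_rot: [3.141, 0.001, 0.282]
wrist_force: [-2.8, -0.7, 4.1]
width: 0.0004
finger_force: 1.9
```

arm_command(targets=[0,0,0,0,0,-20,1,0,0,0,0,0,-60,1,0,0,0,-20,0,-100,1,0,0,0,-60,0,-140,1,0,0,0,-60,0,-140,1,0,0,0,-60,0,-140,1])

```text
time: 16.4
tool_pos: [0.5, 0.0532, 0.2497]
ee_rot: [3.14, -0.005, 0.282]
wrist_force: [-0.7, 1.1, 0.3]
width: 0.0008
finger_force: 0.0
```

Run:
```python
from g import *
o,s,t=grip(); save(s,"w3.png",(230,20,550,270),2); print(o["tool_pos"],o["wrist_force"],o["time"])
print("z of grip",(o["tool_pos"][2]*1000-np.percentile(t[:,2],[2,50,98])).round(1),"slope",np.polyfit(t[:,1],t[:,2],1)[0])
```

```text
[0.49995034 0.05324192 0.2496657 ] [-0.74587151  1.06893106  0.29176562] 16.4
z of grip [109.7 107.9 105.6] slope -0.0002765390338552294
```

View pics/w3.png

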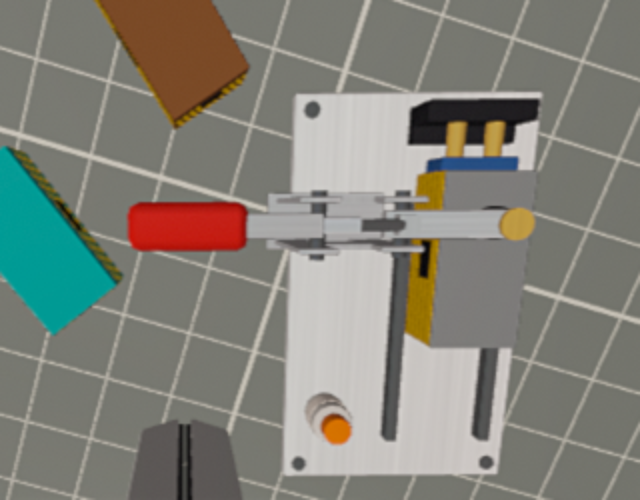

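The handle is level and locked (slope 0, grip top at z≈109 mm; crop px (188,226)). The foot is down on the roof at (517,224), the van is on the blue stop at (475,165), and the robot is clear.

```bash
python3 -c "
from bench import robot
print(robot.close_job())"
```

```text
the job is handed in; nothing more can be done
None
```

The van is home against the blue stop, the clamp is locked flat with its foot on the roof, and the job is handed in; the hand-in returned no verdict.

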